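# Unlock the print-head carriage and slide it to the service mark

### The arm

A 7-joint arm with a two-finger parallel gripper is mounted at the origin on the work surface. World frame = base frame: x ahead of the robot, y to its left, z up, the work surface at z = 0. Lengths are in m, angles in rad, forces in N, time in s.
With the tool pointing down it reaches from about 0.425 to 0.875 m from the base axis. Payload 4.7 kg.
Tool frame: the origin (TCP) lies on the centre line of the jaws, within the pads' length; the fingertips stand ahead of it and the grasp point (between the pads) is the TCP (arm.tip_extent is the z of the fingertips in the tool frame, in m); z points along the fingers, y is the direction in which the jaws open and shut (so a half turn about z gives the same grasp; the last joint's range is limited). The gripper opens to 85 mm and grips with 20 to 120 N. Pads are 22 mm wide; open, the fingers measure 114 mm over their backs; the gripper's body (76 mm by 85 mm) begins 54 mm behind the grasp point. The pads swing forward as they close: fully open they stand 13 mm farther back than shut.
Start: joints at [1.355, 0.321, -0.07, 1.45, 0.023, 1.371, -0.057], TCP at [0.148, -0.633, 0.221] pointing down, gripper open.
Joint ranges: [-2.86, 2.86], [-0.3, 2.09], [-1.38, 1.24], [0.06, 2.45], [-1.56, 4.7], [0.09, 2.05], [-2.69, 2.69]. Speed limits (rad/s): [2.57, 2.57, 3.14, 3.14, 3.14, 3.14, 3.14].

### API

Orientations are given as a unit quaternion [w, x, y, z].
In Python, from cell import telemetry, imaging, order, arm gives the robot as it stands.
- The arm moves only by the tool servo_tool, never from a script. Its argument "plan" is a list of rows, each a list of 3 entries, a list of its own where there are three numbers: the shift along the world's x, y, z in mm, then the turn, a rotation vector about the world's x, y, z in rad, then the finger opening in mm, from 0 to 85.4. In form: [[[x, y, z], [ax, ay, az], gripper], ...]. A call has 1 to 8 rows; each row shifts and turns the commanded pose from where the row before left it; what a row does not reach is not made up. A row lasts 1/8 s, in which the tool goes at most 62.5 mm and 10.7 degrees, less where a joint would pass 70% of its speed; a pose out of reach is approached as far as the arm can. A call is refused whole if a number of a shift passes 62.5 or a number of a turn 0.188, either way. A call with a gripper value outside its range is refused whole. The fingers move at their own pace and stop on an object; "force" is the grip in N (left out, the last holds). Time passes only in rows, so rows that do not move let the fingers close. It gives the time, the measured TCP pose, the force and the opening at its end, in the units of the state.
- telemetry.sense(): the state, without advancing time (a new reading comes with each control period).
- imaging.read_camera(name): name is "scene" or "side" or "wrist"; returns the picture (420x560x3 uint8, blue, green, red); there is no depth.
- imaging.camera_info(name): a dict with "intrinsics" (3x3 intrinsics, pixels), "R" (3x3) and "t" (3): a world point X has camera coordinates R X + t; the wrist camera has in their place "hand_eye" (4x4, takes a point from camera to tool coordinates, whose origin is the TCP and whose axes are the flange's). Camera axes: x right, y down, z forward; pixel columns grow to the right and rows downward; lengths in m; the calibration is good to about 2 mm. A picture is of the moment at which its call begins: read the wrist's pose just before it. camera_info takes no time and is no camera call.
- order.job_done(): hands the job in, once; it reports no verdict.
The state is a dict: "clock": time; "joints": joint angles; "qd": joint speeds; "effort": joint torques, N m; "ee_pos": TCP position; "orientation": TCP orientation; "contact_force": force on the tool from outside, world axes, zero at the start; "moment": the same for the moment, N m; "finger_gap": finger opening in m.
Only numpy, scipy, OpenCV 4.12 (cv2) and the standard library are available. Lean on these libraries where they do the work, as an engineer would, in place of code of your own. Each camera call takes 0.05 s, during which the arm holds its last target.

### The job

Get the test gantry ready for service: first lift the blue transit clip off the rail and put it in the green parts tray. Then hold the red thumb button on the print-head carriage down while you slide the carriage along the rail until its red pointer stands opposite the orange mark, and let the button spring fully up again so that it is locked there. Set the clip down rather than dropping it, and leave everything else where it is.

Things in the scene. Friction and masses are not known exactly. Their poses are not given: they have to be found in the camera images.
- rig: Fixed test gantry at a varying place and yaw. Origin: table level, below the rail's middle; y along the rail, x away from the robot, z up. Grey base plate 6 mm thick, x -40 to 120, y -250 to 250 mm. Silver rail along y, 24 mm wide (x -12 to 12), top face z 54, underside z 30; blue end blocks up to z 68 from y -220 and 220 outward.
- carriage (a joint): Position of the black print-head carriage along the rig's y, m, 0 at the rail's middle, stops at -0.165 and 0.165. 80 mm long along y; rig's x -32 to 32, print head to x 61, pointer to x 82; top plate at z 68. Its spring pawl locks it in a toothed rack under the rail, 10 mm pitch, notches at every whole 10 mm of this joint (1 mm play); unlocked it slides with about 1 N.
- release (a joint): Depth of the red thumb button, m: 0 up (locked), grows downward, stop at 0.011. It gives at about 5 N, 8 N at 10 mm. The pawl is clear of the teeth from 7 mm: hold it at 8 to 10 mm while sliding. Let go, it springs up and the pawl drops into the nearest notch, shifting the carriage by up to 5 mm; let go at a notch, for midway between two it can perch on a tooth, button half up.
- button_top (a point): Centre of the button's top face (36 mm in x, 46 mm in y; axes as the rig's), at the rig's x 0, z 80 mm when up; moves with carriage and button. It lies between two black ribs of the carriage, 54 mm apart inside (y), 8 mm thick, 50 mm wide in x, tops at z 98: a shut gripper fits down between them to press the button and can push either rib to move the carriage.
- pointer (a point): Tip of the red pointer on the carriage, at the rig's x 82, z 36 mm, in line (same y) with the button's centre.
- mark_orange: Orange block, 30 x 20 x 20 mm (x, y, z), fixed on the base plate beside the rail, axes as the rig's: the service mark, on either side of the carriage. Origin: centre of its underside, at the rig's x 100, z 6 mm. The pointer is opposite it when it points within the block's 20 mm width (own y within 10 mm).
- mark_white: White block of the same size and fixing on the other half of the rail: not the mark to use.
- clip: Loose blue U-shaped transit clip with a yellow band, 80 g, astride the rail by the orange mark, in the carriage's way. Origin: between the feet of its legs, at the rig's z 34 on the rail; axes then as the rig's. 44 (x) x 36 (y) x 64 mm high; legs 8 mm thick, gap 28 mm, 20 mm long: lift 20 mm to clear the rail. Upper part, z 30 to 64, is the grip block, 24 mm in x, 36 mm in y.
- clip_grip (a point): Centre of the clip's grip block, 47 mm above the clip's origin.
- tray: Fixed green open tray, 130 x 200 mm (own x, y) outside, 35 mm high, walls 4 mm; left or right of the middle, in front of the rig. Origin: centre of its underside.
- tray_floor (a point): Centre of the tray's inner floor, 4 mm above the table; the tray's axes.
- motor: Loose square motor lying in the tray, 42 x 42 x 40 mm, with a shaft 20 mm high on top (60 mm in all). Origin: centre of its underside. Leave it there; there is always room for the clip in the longer free half of the tray, 58 mm from the tray's centre along its y.
- display: Fixed blue display unit, 85 x 140 x 45 mm with a knob to 61 mm high, on the other side from the tray. Origin: centre of its underside.
- screwdriver: Loose screwdriver, 150 mm long, between tray and display. Origin: under its middle. Leave.
- adhesive: Loose upright yellow bottle, 36 mm across, 140 mm high, close in front of the rail. Origin: centre of its underside. Easily knocked over: leave.
- tape: Loose cardboard roll, 100 mm across, 25 mm high, left of the rig. Leave.
- spool: Loose orange and black filament spool lying flat, 150 mm across, 58 mm high, right of the rig. Leave.
- brush: Loose brush, 160 mm long, on the left. Leave.
- fan: Loose black square fan, 80 x 80 x 25 mm, on the right. Leave.
There are look-alikes about, which are no part of the job. What is shaped like the tray but black or white is not meant. What is shaped like the clip but brown is not meant.

How it is judged:
On the way, in this order (a step that is already met when the one before it is completed fails the run):
1. the clip lies in the tray, let go (x of clip in the frame of tray_floor between -0.055 and 0.055 m and y of clip in the frame of tray_floor between -0.09 and 0.09 m and height (world z) of clip below 0.06 m and linear speed of clip below 0.02 m/s and contact force between the fingers and clip below 0.05 N), for 0.2 s.
2. the carriage is away from its start with the button held down (distance of pointer from where it was at the start of the episode above 0.025 m and value of joint release above 0.006 m), for 0.1 s.
3. the pointer is opposite the orange mark, button still held down (y of pointer in the frame of mark_orange between -0.01 and 0.01 m and value of joint release above 0.006 m), for 0.05 s.
At the end, for the whole second after the job is handed in: Pointer within 10 mm of the orange mark's middle along the rail, button up (under 1 mm), carriage at rest; clip at rest and let go in the tray, its centre within 55 mm (tray's x) and 90 mm (tray's y) of the tray's centre and under 60 mm high (all of step 1 and y of pointer in the frame of mark_orange between -0.01 and 0.01 m and value of joint release below 0.001 m and velocity of joint carriage between -0.005 and 0.005 m/s); the robot touches nothing.
It fails at once if the clip is dropped: falls at over 0.7 m/s out of the fingers (linear speed of clip above 0.7 m/s and contact force between the fingers and clip below 0.05 N).
It fails at once if a bystander is moved by more than 25 mm (distance of any of screwdriver, adhesive, tape, spool, brush, fan, motor from where it was at the start of the episode above 0.025 m).
It fails at once if the bottle is tipped (angle between adhesive's own z axis and vertical above 0.4 rad).
It also fails if it takes over 53 s, if anything falls off the work surface, if the arm or the gripper's body presses on something with over 40 N, if the wrist force passes 120 N, or if a joint passes its speed limit or range.

## Working session

There is one attempt and no reset: what is moved stays moved. The work goes in short steps, Python scripts to look and compute and a tool call to move; the robot and the scene stay as the last step left them, time stands still between calls to the robot, and variables do not carry over. Pictures are saved under pics/ and viewed, and the job is handed in when it is done.

Besides the shell and the picture viewer there is one more tool, called by a JSON object that holds its "api" and its "payload". servo_tool: Moves the arm, as the interface text tells. Its arguments: {"type":"object","properties":{"plan":{"type":"array"},"force":{"type":"number"}},"required":["plan"]}

```bash
mkdir -p pics; ls
python3 - <<'E'
from cell import telemetry, imaging, order, arm
import cv2,numpy as np
print(telemetry.sense()); print(arm.tip_extent, [a for a in dir(arm) if a[0]!='_'])
for n in ("scene","side","wrist"):
    cv2.imwrite(f"pics/{n}0.png",imaging.read_camera(n)); print(n,imaging.camera_info(n))
E
```

```text
pics
{'clock': 0.0, 'joints': array([ 1.35510751,  0.32180347, -0.07005923,  1.45170141,  0.02257681,
        1.37080818, -0.05686655]), 'qd': array([ 1.27057898e-04, -1.92862263e-03, -8.58046466e-04, -1.23469457e-03,
       -1.76477865e-03,  2.60040392e-04,  3.16040215e-05]), 'effort': array([ 1.01300462e-03, -4.93580174e+01, -3.81217953e-01, -3.14334691e+01,
        1.31527681e-02,  1.13621054e-02,  9.57106288e-07]), 'ee_pos': array([ 0.14786402, -0.6323687 ,  0.21982275]), 'orientation': array([-9.54795317e-04,  9.93404380e-01,  1.14659508e-01, -1.53548950e-04]), 'contact_force': array([ 0.23015009, -0.15609573,  0.83077339]), 'moment': array([-0.0078427 , -0.00374996, -0.00261506]), 'finger_gap': 0.08561237094240144}
0.019 ['Unreachable', 'tip_extent']
scene {'intrinsics': array([[493.11999398,   0.        , 268.95053393],
       [  0.        , 493.11999398, 203.7827936 ],
       [  0.        ,   0.        ,   1.        ]]), 'R': array([[-0.70940514,  0.70460728, -0.01652027],
       [ 0.55392623,  0.54289866, -0.63121057],
       [-0.43578673, -0.45693503, -0.77543555]]), 't': a
[... 252 characters left out ...]
7334937,  0.01264223],
       [-0.3360208 ,  0.60599325, -0.72101471],
       [ 0.33363075, -0.63930631, -0.69280442]]), 't': array([0.42105364, 0.20620776, 1.22164776])}
wrist {'intrinsics': array([[352.19633846,   0.        , 276.33436372],
       [  0.        , 352.19633846, 212.51959587],
       [  0.        ,   0.        ,   1.        ]]), 'hand_eye': array([[ 6.76863347e-05, -9.48265915e-01, -3.17477163e-01,
         8.29316003e-02],
       [ 9.99999749e-01, -1.59912500e-04,  6.90839898e-04,
         4.03718042e-04],
       [-7.05868496e-04, -3.17477130e-01,  9.48265666e-01,
        -1.52494738e-01],
       [ 0.00000000e+00,  0.00000000e+00,  0.00000000e+00,
         1.00000000e+00]])}
```

View pics/scene0.png

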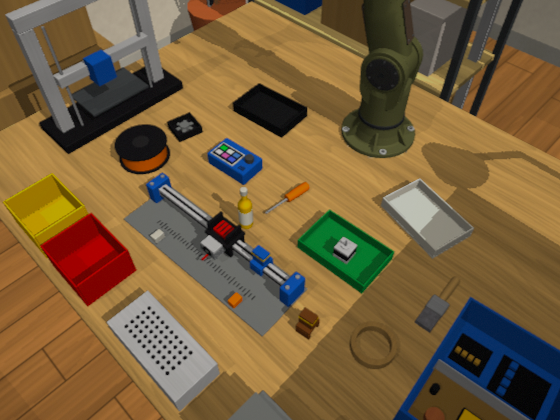

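View pics/side0.png

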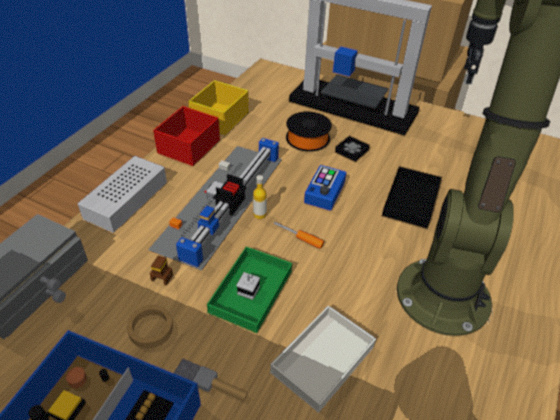

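View pics/wrist0.png

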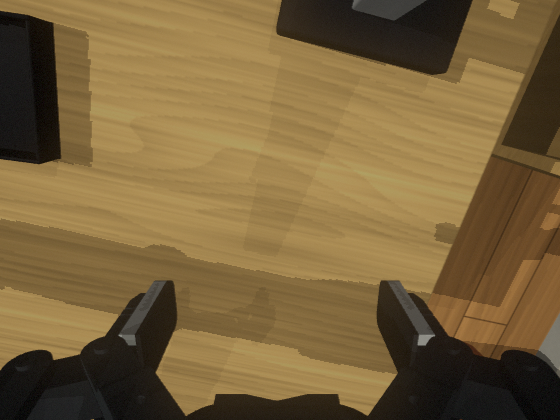

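Scene: blue clip with yellow band on the rail at (260,260), brown look-alike at (307,320). The green tray is at (345,248), with black (270,108) and white (427,215) look-alikes. The orange mark is at (235,299) and the white mark at (157,236). Next I'll take close crops.

Run:
```python
import cv2
a=cv2.imread("pics/scene0.png"); b=cv2.imread("pics/side0.png")
cv2.imwrite("pics/sc_c.png",cv2.resize(a[160:350,120:330],None,fx=3.8,fy=3.15*1,interpolation=cv2.INTER_CUBIC)) if 0 else cv2.imwrite("pics/sc_c.png",cv2.resize(a[165:340,120:320],None,fx=3.4,fy=3.4,interpolation=cv2.INTER_CUBIC))
cv2.imwrite("pics/sc_t.png",cv2.resize(a[205:295,290:400],None,fx=5,fy=5,interpolation=cv2.INTER_CUBIC))
cv2.imwrite("pics/sd_c.png",cv2.resize(b[130:330,145:295],None,fx=3,fy=3,interpolation=cv2.INTER_CUBIC))
```

```text
(no output)
```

View pics/sc_c.png

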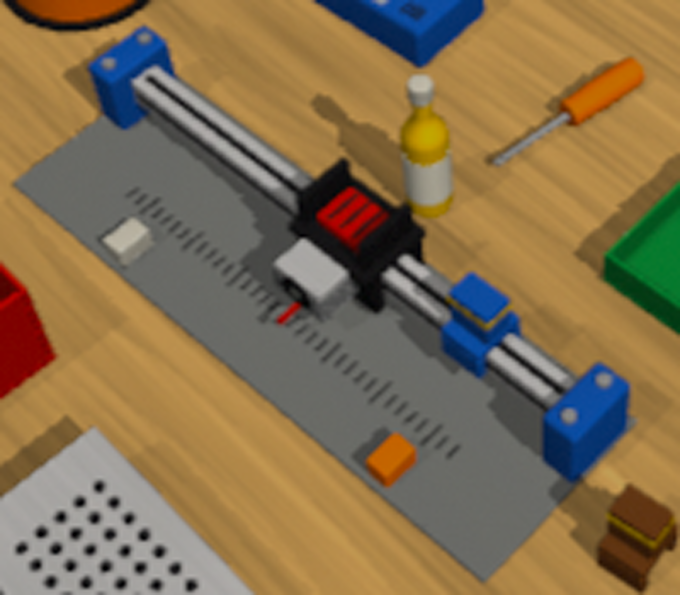

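View pics/sd_c.png

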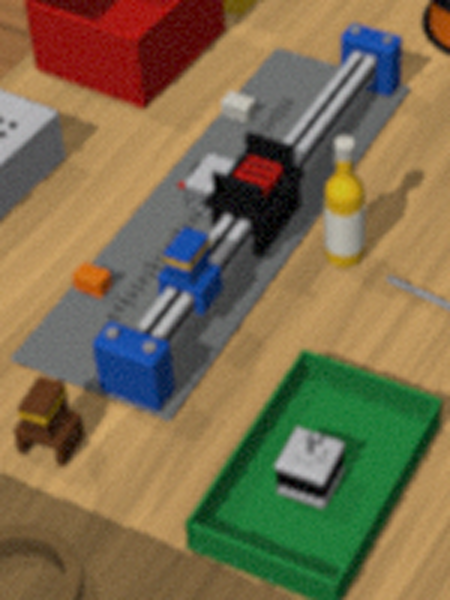

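View pics/sc_t.png

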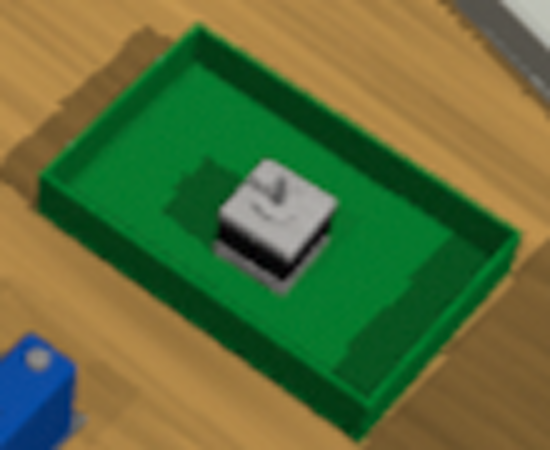

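```bash
cat > h.py <<'E'
import numpy as np,cv2
from cell import imaging
from scipy.optimize import least_squares
CI={n:imaging.camera_info(n) for n in("scene","side")}
def proj(n,X):
    c=CI[n];p=(np.atleast_2d(X)@np.array(c["R"]).T+c["t"])@np.array(c["intrinsics"]).T
    return p[:,:2]/p[:,2:]
def rz(a): return np.array([[np.cos(a),-np.sin(a),0],[np.sin(a),np.cos(a),0],[0,0,1]])
def W(p,X): return np.atleast_2d(X)@rz(p[2]).T+[p[0],p[1],0]
E
python3 - <<'E'
from h import *
S=lambda u,v:("scene",(u+.5)/3.4+120-.5,(v+.5)/3.4+165-.5)
D=lambda u,v:("side",(u+.5)/3+145-.5,(v+.5)/3+130-.5)
T=lambda u,v:("scene",(u+.5)/5+290-.5,(v+.5)/5+205-.5)
# params x,y,yaw, carriage, ymark, yclip
obs=[(S(14,184),lambda q:(.12,-.25,.006)),(S(485,578),lambda q:(.12,.25,.006)),
(D(14,358),lambda q:(.12,.25,.006)),(D(277,50),lambda q:(.12,-.25,.006)),(D(173,417),lambda q:(-.04,.25,.006)),(D(409,90),lambda q:(-.04,-.25,.006)),
(S(393,450),lambda q:(.1,q[4],.026)),(D(93,272),lambda q:(.1,q[4],.026)),
(S(351,218),lambda q:(0,q[3],.08)),(D(258,173),lambda q:(0,q[3],.08)),
(S(279,319),lambda q:(.082,q[3],.036)),(D(181,185),lambda q:(.082,q[3],.036)),
(S(481,297),lambda q:(0,q[5],.098)),(D(188,243),lambda q:(0,q[5],.098))]
def f(q): return np.concatenate([proj(o[0],W(q,g(q)))[0]-o[1:] for o,g in obs])
r=least_squares(f,[.65,0,0,0,.1,.1],loss='soft_l1');q=r.x
print("rig",q.round(4)); print(f(q).reshape(-1,2).round(1).tolist())
print("clip",W(q,(0,q[5],.081)),"button",W(q,(0,q[3],.08)))
c=[(-1,-1),(-1,1),(1,1),(1,-1)]
P=[(.065*a,.1*b,.035) for a,b in c]
for order_ in range(1):
    ts=[T(198,28),T(520,236),T(362,402),T(42,180)]; ds=[D(440,402),D(338,590),D(190,535),D(305,353)]
    g=lambda p:np.concatenate([ (proj("scene",W(p,P))-np.array([t[1:] for t in ts])).ravel(),(proj("side",W(p,P))-np.array([t[1:] for t in ds])).ravel()])
    r=least_squares(g,[.5,.2,0]);print("tray",r.x.round(4),g(r.x).reshape(-1,2).round(1).tolist());p=r.x
# motor top centre z=.04
m=T(277,205);md=D(311,455)
g=lambda v:np.r_[proj("scene",(v[0],v[1],.04))[0]-m[1:],proj("side",(v[0],v[1],.04))[0]-md[1:]]
r=least_squares(g,[.5,.2]);v=r.x;print("motor",v,g(v).round(1),"in tray",(np.r_[v,0]-[p[0],p[1],0])@rz(p[2]))
b=S(426,203);bd=D(345,258)
g=lambda v:np.r_[proj("scene",(v[0],v[1],.004))[0]-b[1:],proj("side",(v[0],v[1],.004))[0]-bd[1:]]
v=least_squares(g,[.5,.0]).x;print("bottle",v,g(v).round(1),"in rig",(np.r_[v,0]-[q[0],q[1],0])@rz(q[2]))
E
```

```text
rig [ 0.6074 -0.0339  0.0632  0.0175  0.1465  0.141 ]
[[-0.4, -0.3], [0.5, 0.4], [-0.7, -0.2], [-0.3, -1.4], [-0.1, 0.5], [0.8, -1.6], [-0.2, 0.3], [0.1, -0.1], [1.1, -1.3], [-0.5, -0.1], [-0.1, 0.4], [0.2, -0.6], [0.4, -0.8], [-0.1, 0.1]]
clip [[0.59850432 0.10679545 0.081     ]] button [[ 0.60630963 -0.01651655  0.08      ]]
tray [0.4119 0.2114 0.0638] [[0.5, -1.4], [2.0, -1.0], [3.0, 1.4], [-0.0, -0.8], [1.0, -1.0], [0.1, -0.9], [-1.9, -3.2], [-1.2, -1.4]]
motor [0.4179131  0.21254491] [ 0.3  0.2  0.1 -0.4] in tray [0.00602495 0.00075929 0.        ]
bottle [ 0.52475739 -0.03054439] [ 1.2 -0.6 -0.9 -1.6] in rig [-0.08227551  0.00861257  0.        ]
```

Crops confirm the choice: the blue clip with the yellow band sits astride the rail next to the orange mark, and the rig fit residuals are about 1 px. Before moving I'll check that the path clears the printer frame.

Run:
```python
from h import *
c=CI["scene"];K=np.array(c["intrinsics"]);R=np.array(c["R"]);t=np.array(c["t"])
for uv in [(47,140),(183,92),(160,60),(143,148),(115,5)]:
    d=R.T@np.linalg.solve(K,[*uv,1]);o=-R.T@t;print(uv,(o-d*o[2]/d[2]).round(3))
```

```text
(47, 140) [ 0.733 -0.706  0.   ]
(183, 92) [ 0.294 -0.588  0.   ]
(160, 60) [ 0.237 -0.791  0.   ]
(143, 148) [ 0.546 -0.464  0.   ]
(115, 5) [ 0.134 -1.234  0.   ]
```

{"api": "servo_tool", "payload": {"plan": [[[28,46,8],[0,0,0.0875],60],[[28,46,8],[0,0,0.0875],60],[[28,46,8],[0,0,0.0875],60],[[28,46,8],[0,0,0.0875],60]], "force": 40}}

```text
clock: 0.65
ee_pos: [0.2608, -0.4472, 0.253]
orientation: [-0.0, 0.958, 0.287, -0.0]
contact_force: [0.1, -0.0, 0.6]
finger_gap: 0.0599
```

{"api": "servo_tool", "payload": {"plan": [[[28,46,3],[0,0,0.0875],60],[[28,46,3],[0,0,0.0875],60],[[28,46,3],[0,0,0.0875],60],[[28,46,3],[0,0,0.0875],60],[[28,46,3],[0,0,0.0875],60],[[28,46,3],[0,0,0.0875],60],[[28,46,3],[0,0,0.0875],60],[[28,46,3],[0,0,0.0875],60]]}}

```text
clock: 1.65
ee_pos: [0.4845, -0.0795, 0.277]
orientation: [0.0, 0.801, 0.598, -0.0]
contact_force: [1.2, -0.0, 0.1]
finger_gap: 0.0601
```

{"api": "servo_tool", "payload": {"plan": [[[28,46,0],[0,0,0.0875],60],[[28,46,0],[0,0,0.0875],60],[[28,46,0],[0,0,0.0875],60],[[28,46,0],[0,0,0.0875],60],[[0,0,0],[0,0,0],60]]}}

```text
clock: 2.28
ee_pos: [0.5959, 0.1085, 0.2757]
orientation: [-0.002, 0.683, 0.73, 0.001]
contact_force: [-0.9, 0.2, 0.2]
finger_gap: 0.0601
```

Run:
```python
from cell import telemetry, imaging
import cv2,json
s=telemetry.sense();im=imaging.read_camera("wrist");cv2.imwrite("pics/w1.png",im)
json.dump({k:list(s[k]) for k in("ee_pos","orientation","joints")},open("w1.json","w"));print(s["clock"],s["ee_pos"],s["orientation"],s["joints"])
```

```text
2.275 [0.595911  0.1085284 0.2756699] [-0.00234042  0.68294223  0.73046812  0.00086917] [ 0.47429793  0.31327389 -0.87179671  1.45776122  0.23413009  1.48129399
 -0.32702607]
```

View pics/w1.png

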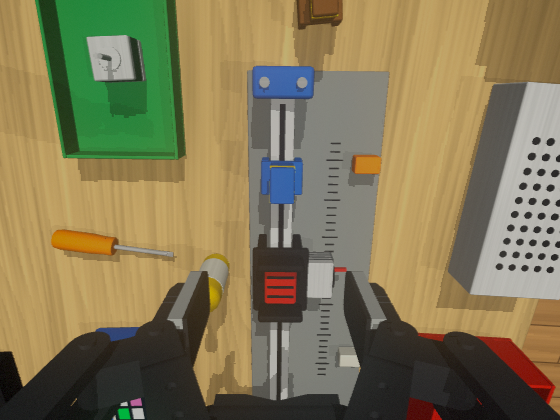

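Wrist view: clip at (282,180), orange mark at (367,164), carriage button at (281,288), pointer tip about (346,269), motor at (115,58) in the green tray. I'll zoom in for accurate pixels.

Run:
```python
import cv2
a=cv2.imread("pics/w1.png")
cv2.imwrite("pics/w1a.png",cv2.resize(a[60:210,240:400],None,fx=4,fy=4,interpolation=cv2.INTER_CUBIC))
cv2.imwrite("pics/w1b.png",cv2.resize(a[220:370,240:390],None,fx=4,fy=4,interpolation=cv2.INTER_CUBIC))
```

```text
(no output)
```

View pics/w1a.png

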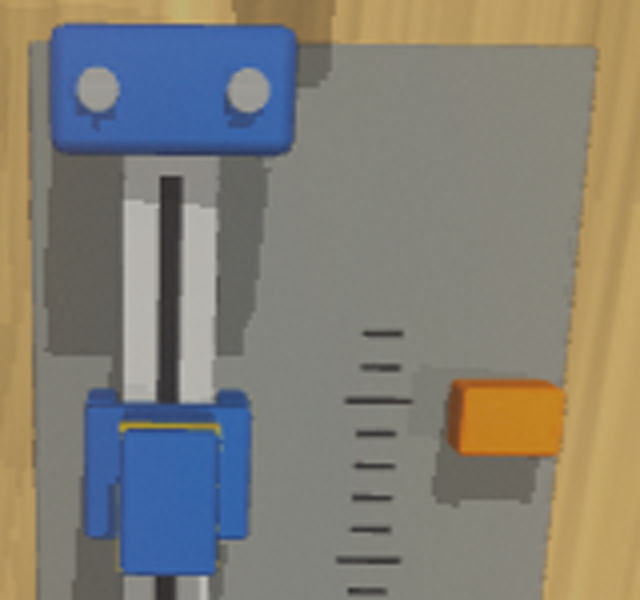

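View pics/w1b.png

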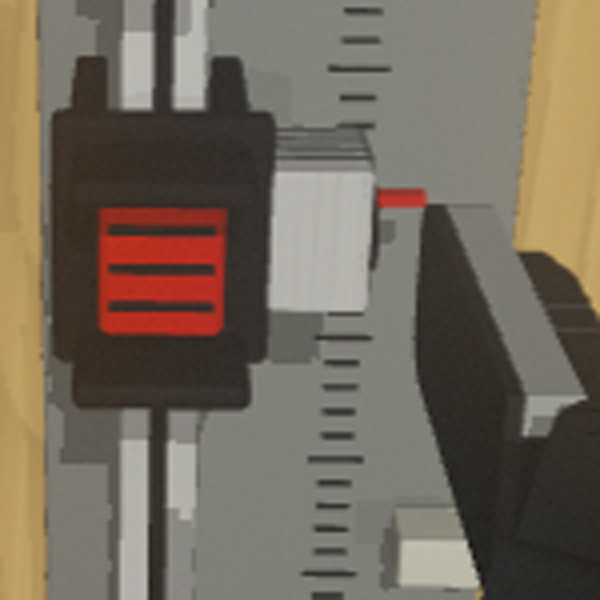

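```bash
cat >> h.py <<'E'
from scipy.spatial.transform import Rotation as Ro
import json
def wproj(s,X):
    c=imaging.camera_info("wrist");H=np.array(c["hand_eye"]);K=np.array(c["intrinsics"])
    q=s["orientation"];Rt=Ro.from_quat([q[1],q[2],q[3],q[0]]).as_matrix()
    T=np.eye(4);T[:3,:3]=Rt;T[:3,3]=s["ee_pos"];C=np.linalg.inv(T@H)
    p=(np.atleast_2d(X)@C[:3,:3].T+C[:3,3])@K.T
    return p[:,:2]/p[:,2:]
E
python3 - <<'E'
from h import *
s=json.load(open("w1.json"))
A=lambda u,v:((u+.5)/4+240-.5,(v+.5)/4+60-.5)
B=lambda u,v:((u+.5)/4+240-.5,(v+.5)/4+220-.5)
obs=[(A(30,43),lambda q:(-.04,.25,.006)),(A(597,47),lambda q:(.12,.25,.006)),
(A(508,421),lambda q:(.1,q[4],.026)),(B(162,278),lambda q:(0,q[3],.08)),(B(427,198),lambda q:(.082,q[3],.036)),
(A(120,430),lambda q:(-.012,q[5]+.018,.098)),(A(216,430),lambda q:(.012,q[5]+.018,.098)),(A(120,573),lambda q:(-.012,q[5]-.018,.098)),(A(214,573),lambda q:(.012,q[5]-.018,.098)),
(A(172,152),lambda q:(0,.22,.068))]
def f(q): return np.concatenate([wproj(s,W(q,g(q)))[0]-o for o,g in obs])
r=least_squares(f,[.6,-.03,.06,.02,.14,.14],loss='soft_l1',f_scale=.5);q=r.x
print("rig",q.round(4)); print(f(q).reshape(-1,2).round(1).tolist())
print("clip",W(q,(0,q[5],.087)),"button",W(q,(0,q[3],.08)),"mark",W(q,(.1,q[4],.006)))
# tray bottom-right corner etc: rim corners
o=[((64,157.5),(.065,-.1,.035)),((185,158.5),(.065,-.1,.035))]
print(wproj(s,W([.412,.2114,.0638],[(-.065,-.1,.035),(.065,-.1,.035),(.0,.0,.004)])))
e=s["orientation"];print("tool yaw",2*np.arctan2(e[2],e[1]))
E
```

```text
rig [ 0.6107 -0.0328  0.0605  0.0181  0.1481  0.1411]
[[-1.3, -0.3], [0.5, -0.3], [1.1, 0.0], [0.1, -0.9], [-0.4, 1.1], [-0.4, -0.4], [1.0, -0.2], [-0.4, 0.2], [0.6, 0.4], [-0.4, 1.5]]
clip [[0.60219897 0.10804257 0.087     ]] button [[ 0.60963396 -0.01476197  0.08      ]] mark [[0.70159145 0.12110143 0.006     ]]
[[ 59.44015751 157.67879952]
 [175.50915837 158.10327447]
 [117.00353647  63.67897674]]
tool yaw 1.6380209417249596
```

{"api": "servo_tool", "payload": {"plan": [[[5,-0.5,-50],[0,0,-0.007],50],[[0,0,-50],[0,0,0],50],[[0,0,-50],[0,0,0],50],[[0,0,-30],[0,0,0],50],[[0,0,-9],[0,0,0],50],[[0,0,0],[0,0,0],50]]}}

```text
clock: 3.08
ee_pos: [0.6012, 0.1015, 0.0884]
orientation: [0.0, 0.689, 0.725, -0.0]
contact_force: [0.2, 0.2, 0.2]
finger_gap: 0.0501
```

Run:
```python
from cell import telemetry, imaging
import cv2
print(telemetry.sense()["ee_pos"])
w=imaging.read_camera("wrist");b=imaging.read_camera("side")
b=cv2.resize(b[150:300,120:300],(540,450),interpolation=cv2.INTER_CUBIC)
cv2.imwrite("pics/w2.png",cv2.resize(w,(400,300)));cv2.imwrite("pics/s2.png",b)
```

```text
[0.60122178 0.10146464 0.08844813]
```

View pics/w2.png

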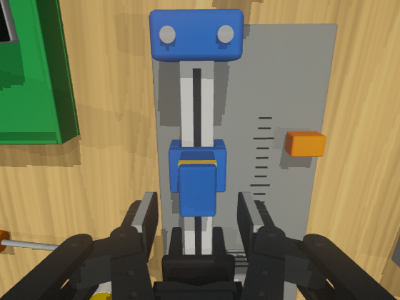

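View pics/s2.png

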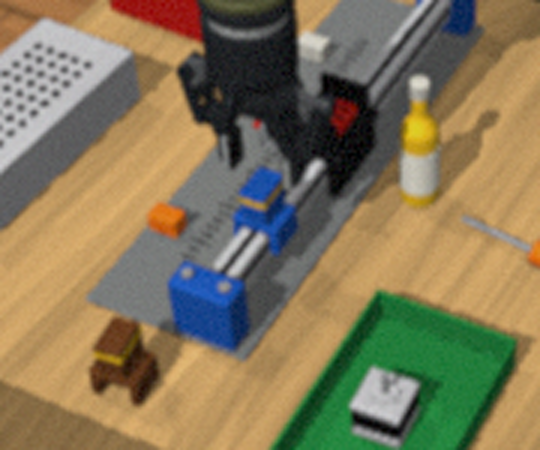

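Run:
```python
from h import *
from cell import telemetry
s=telemetry.sense();print(s["ee_pos"],s["orientation"],s["clock"])
f=lambda p:((p-[120,150])*3).round(0)
print(f(proj("side",s["ee_pos"])),f(proj("side",s["ee_pos"]+[0,0,-.019])))
for y in(.101,.108,.115): print(y,f(proj("side",(.602,y,.098))),wproj(s,(.602,y,.098))*400/560)
```

```text
[0.60219779 0.10231634 0.08975653] [0.00107456 0.68879033 0.72495918 0.00096005] 3.175
[[262. 185.]] [[263. 200.]]
0.101 [[262. 177.]] [[195.08544391 202.15809998]]
0.108 [[258. 182.]] [[195.61389515 192.49809587]]
0.115 [[253. 187.]] [[196.15718749 182.56679868]]
```

{"api": "servo_tool", "payload": {"plan": [[[1.5,6.5,-2],[0,0,0],50],[[0,0,0],[0,0,0],50],[[0,0,0],[0,0,0],20],[[0,0,0],[0,0,0],15],[[0,0,0],[0,0,0],15],[[0,0,0],[0,0,0],15]], "force": 40}}

```text
clock: 3.92
ee_pos: [0.6026, 0.1091, 0.0863]
orientation: [0.0, 0.688, 0.725, 0.0]
contact_force: [-2.3, 0.5, 3.7]
finger_gap: 0.0213
```

```bash
cat > snap.py <<'E'
import sys
from cell import telemetry, imaging
import cv2,json
n=sys.argv[1]
s=telemetry.sense();json.dump({k:list(s[k]) for k in("ee_pos","orientation","joints")},open(n+".json","w"))
print(s["clock"],s["ee_pos"],s["orientation"],s["contact_force"],s["finger_gap"])
w=imaging.read_camera("wrist");cv2.imwrite(f"pics/{n}w.png",w)
if len(sys.argv)>2:
    b=imaging.read_camera("side")
    cv2.imwrite(f"pics/{n}s.png",cv2.resize(b[130:340,110:310],None,fx=2.8,fy=2.8,interpolation=cv2.INTER_CUBIC))
E
python3 snap.py c3 1
```

```text
3.925 [0.60255975 0.10913734 0.08630649] [1.07759510e-04 6.88474790e-01 7.25260264e-01 3.46003076e-05] [-2.25518516  0.47866811  3.69354159] 0.021332425466513743
```

View pics/c3w.png

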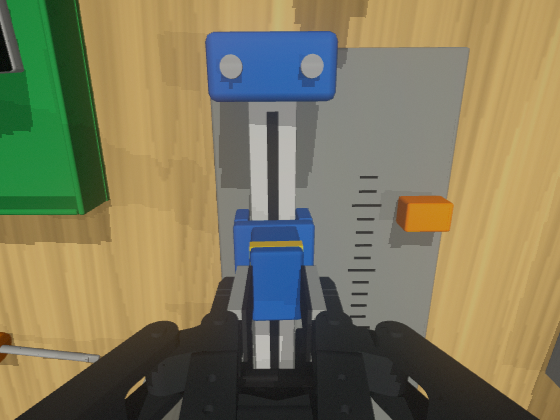

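The clip is gripped (block between the pads at about (275,285)). Lifting now.

{"api": "servo_tool", "payload": {"plan": [[[0,0,15],[0,0,0],15],[[0,0,30],[0,0,0],15],[[0,0,50],[0,0,0],15],[[-20,0,50],[0,0,0],15],[[-40,5,20],[0,0,0],15],[[-40,5,0],[0,0,0],15],[[0,0,0],[0,0,0],15]]}}

```text
clock: 4.9
ee_pos: [0.5006, 0.12, 0.2519]
orientation: [0.002, 0.688, 0.726, -0.001]
contact_force: [1.2, -0.4, -1.0]
finger_gap: 0.0213
```

```bash
python3 snap.py c4 1
```

```text
4.9 [0.5005581  0.11999654 0.25191219] [ 1.78790639e-03  6.87775810e-01  7.25920692e-01 -6.22595699e-04] [ 1.21912148 -0.37297925 -1.00832148] 0.021324863528433248
```

View pics/c4w.png

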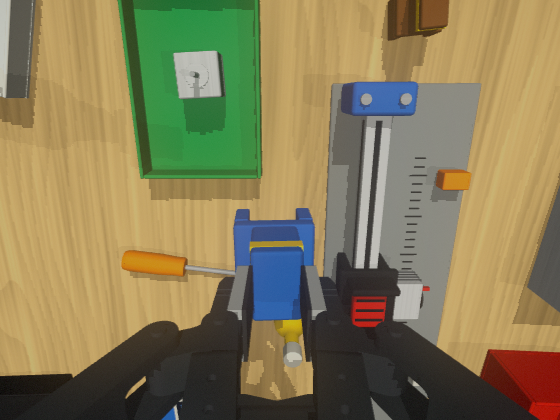

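View pics/c4s.png

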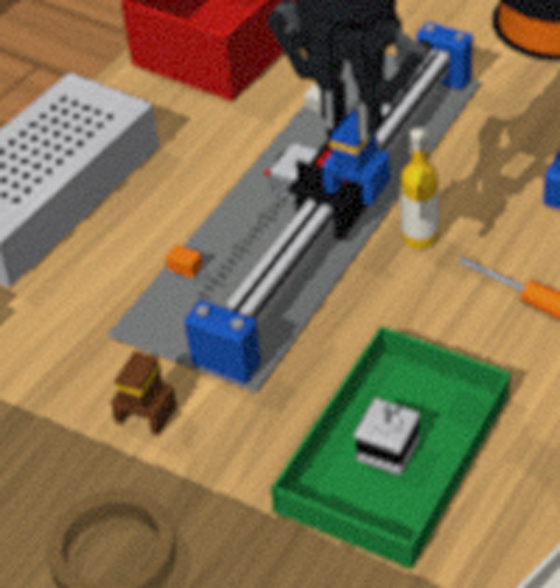

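Clip held straight. Wrist view: tray near rim corners (142,178) and (261,178), motor top (198,75).

Run:
```python
from h import *
s=json.load(open("c4.json"))
D=lambda u,v:np.array([(u+.5)/2.8+110-.5,(v+.5)/2.8+130-.5])
P=[(-.065,-.1,.035),(.065,-.1,.035)]; ow=np.array([(142,178.5),(261.5,178.5)])
PS=[(-.065,-.1,.035),(-.065,.1,.035),(.065,.1,.035),(.065,-.1,.035)]
os_=np.array([D(510,375),D(412,556),D(275,488),D(383,329)])
g=lambda p:np.concatenate([(wproj(s,W(p,P))-ow).ravel(),(proj("side",W(p,PS))-os_).ravel()])
p=least_squares(g,[.42,.21,.06],loss='soft_l1').x;print("tray",p.round(4),g(p).reshape(-1,2).round(1).tolist())
gw=lambda v:np.r_[wproj(s,(v[0],v[1],.04))[0]-(198,75),proj("side",(v[0],v[1],.04))[0]-D(387,424)]
v=least_squares(gw,[.42,.21]).x;print("motor",v,gw(v).round(1),(np.r_[v,0]-[p[0],p[1],0])@rz(p[2]))
for y in(-.058,.058): print(W(p,(0,y,0)))
```

```text
tray [0.4147 0.2108 0.0665] [[-2.3, 0.6], [-0.5, -0.9], [-0.5, -1.6], [-0.2, -3.5], [-2.6, 0.3], [-2.2, -1.8]]
motor [0.42126546 0.2140879 ] [-0.4  0.1 -1.  -0.3] [0.00677163 0.00280635 0.        ]
[[0.41854664 0.15296609 0.        ]]
[[0.41084363 0.26871005 0.        ]]
```

{"api": "servo_tool", "payload": {"plan": [[[-27,11,0],[0,0,0],15],[[-27,11,0],[0,0,0],15],[[-26,11,0],[0,0,0],15],[[0,0,-45],[0,0,0],15],[[0,0,-50],[0,0,0],15],[[0,0,-50],[0,0,0],15],[[0,0,-25],[0,0,0],15],[[0,0,0],[0,0,0],15]]}}

```text
clock: 6.0
ee_pos: [0.4214, 0.1521, 0.0794]
orientation: [-0.002, 0.688, 0.725, -0.001]
contact_force: [0.3, 0.7, 0.1]
finger_gap: 0.0215
```

```bash
python3 snap.py c5 1
```

```text
6.0 [0.4214336  0.1521167  0.07935749] [-0.00243407  0.68833453  0.72538864 -0.00098613] [0.25174452 0.67808712 0.09283974] 0.02154505019526257
```

View pics/c5w.png

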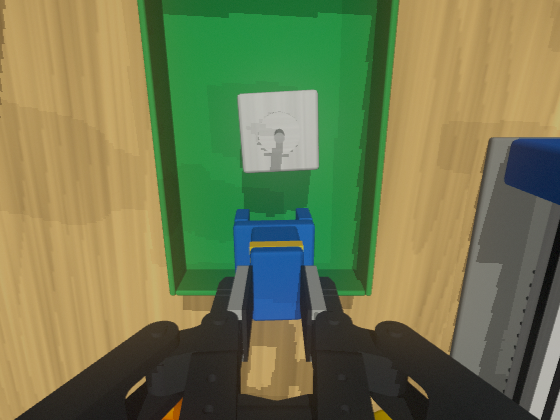

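View pics/c5s.png

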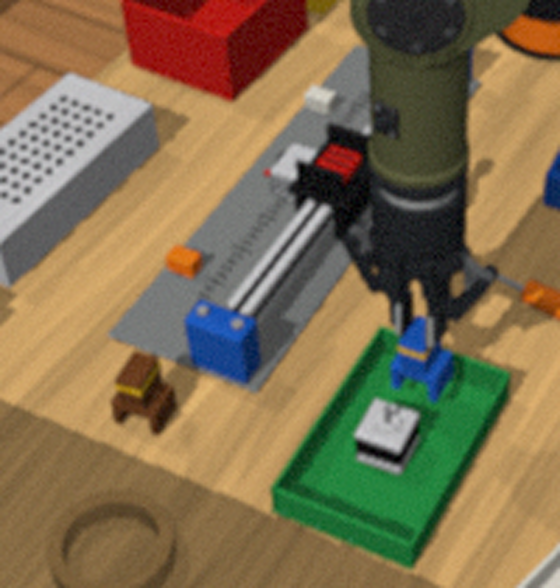

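Run:
```python
from h import *
s=json.load(open("c5.json"))
ow=np.array([(172,295.5),(371,295)])
for o in ow:
    v=least_squares(lambda v:wproj(s,(v[0],v[1],.035))[0]-o,[.4,.1]).x;print(v)
v=least_squares(lambda v:wproj(s,(v[0],v[1],.04))[0]-(279,131),[.4,.2]).x;print("motor",v)
```

```text
[0.35786393 0.10810868]
[0.48502377 0.11545982]
motor [0.42064777 0.21523656]
```

{"api": "servo_tool", "payload": {"plan": [[[0,0,-10],[0,0,0],15],[[0,0,-8],[0,0,0],15],[[0,0,-3],[0,0,0],15],[[0,0,0],[0,0,0],15],[[0,0,0],[0,0,0],15]]}}

```text
clock: 6.72
ee_pos: [0.4227, 0.1521, 0.0602]
orientation: [0.0, 0.688, 0.725, 0.0]
contact_force: [0.8, 1.1, -1.1]
finger_gap: 0.0208
```

{"api": "servo_tool", "payload": {"plan": [[[0,0,-2],[0,0,0],15],[[0,0,-1.5],[0,0,0],15],[[0,0,0],[0,0,0],15]]}}

```text
clock: 7.1
ee_pos: [0.4226, 0.1522, 0.0567]
orientation: [0.0, 0.688, 0.725, -0.0]
contact_force: [-0.5, 0.2, 2.2]
finger_gap: 0.0213
```

{"api": "servo_tool", "payload": {"plan": [[[0,0,-0.7],[0,0,0],15],[[0,0,0],[0,0,0],26],[[0,0,0],[0,0,0],36],[[0,0,0],[0,0,0],44],[[0,0,0],[0,0,0],44],[[0,0,30],[0,0,0],44],[[0,0,50],[0,0,0],44],[[0,0,0],[0,0,0],44]]}}

```text
clock: 8.1
ee_pos: [0.4253, 0.1528, 0.139]
orientation: [0.003, 0.689, 0.725, 0.002]
contact_force: [0.8, 0.0, -0.4]
finger_gap: 0.0438
```

```bash
python3 snap.py c6 1
```

```text
8.1 [0.42534037 0.15284527 0.13902921] [0.00287558 0.68862187 0.72511069 0.00247652] [ 0.82657574  0.04813141 -0.36547433] 0.043840292181909796
```

View pics/c6w.png

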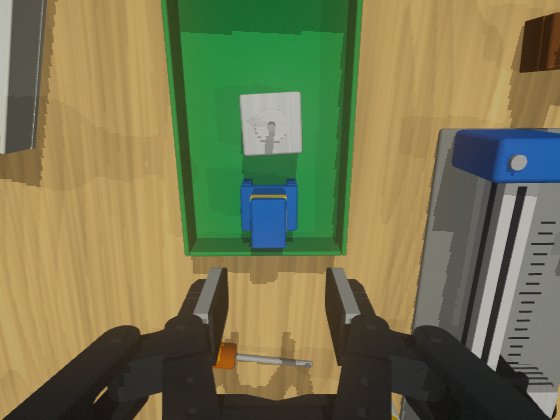

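View pics/c6s.png

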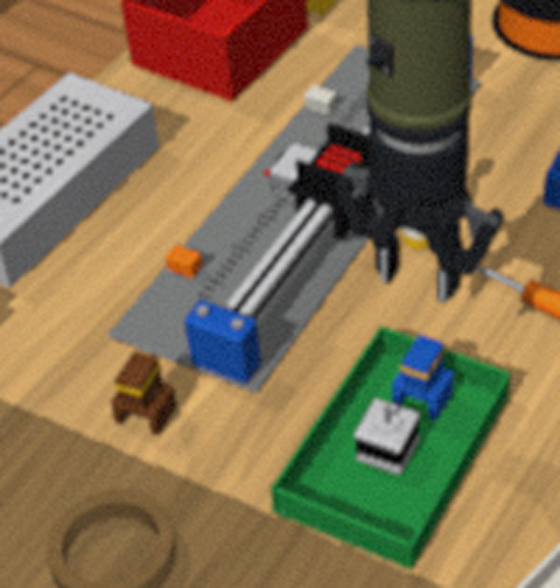

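Clip stands upright in the tray, released (wrist (268,215)). Next I'll shut the gripper and move over the carriage for a look.

{"api": "servo_tool", "payload": {"plan": [[[0,0,55],[0,0,0],0],[[20,-20,50],[0,0,0],0],[[40,-48,15],[0,0,0],0],[[40,-48,0],[0,0,0],0],[[40,-48,0],[0,0,0],0],[[40,-49,0],[0,0,0],0],[[0,0,0],[0,0,0],0],[[0,0,0],[0,0,0],0]]}}

```text
clock: 9.2
ee_pos: [0.6002, -0.0582, 0.2531]
orientation: [-0.002, 0.688, 0.725, -0.0]
contact_force: [-0.4, 0.7, 0.1]
finger_gap: 0.0002
```

```bash
python3 snap.py c7; python3 -c "
import cv2
a=cv2.imread('pics/c7w.png');cv2.imwrite('pics/c7z.png',cv2.resize(a[60:310,180:430],None,fx=2.4,fy=2.4,interpolation=cv2.INTER_CUBIC))"
```

```text
9.2 [ 0.60019677 -0.05823473  0.25309017] [-2.10999075e-03  6.88272235e-01  7.25449329e-01 -3.86720467e-04] [-0.40267261  0.73918675  0.09894648] 0.00023368770225500496
```

View pics/c7z.png

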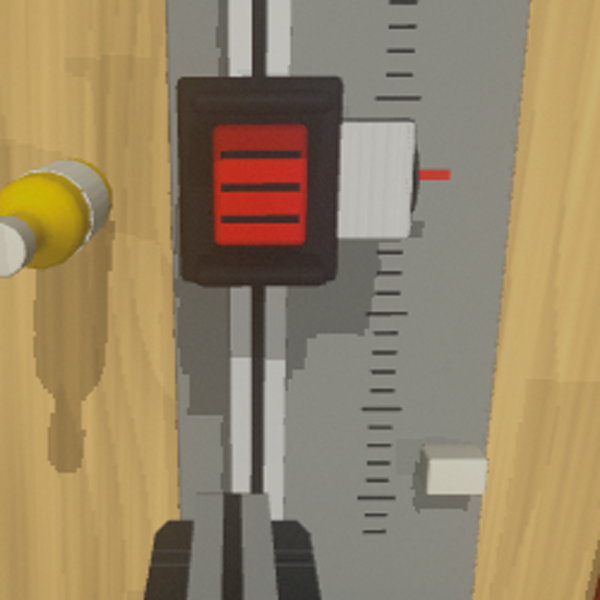

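View pics/c7w.png

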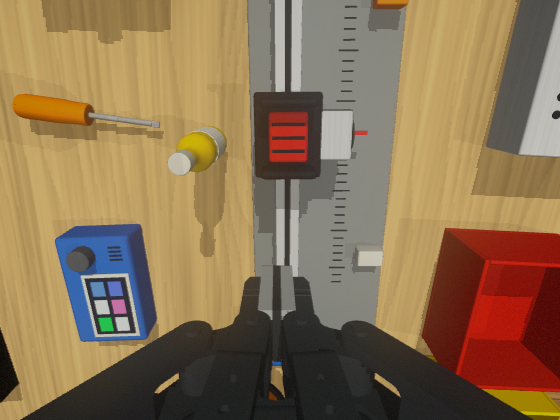

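Button at (288,137), pointer tip (367,133), bottle (200,150). Computing the button position.

Run:
```python
from h import *
s=json.load(open("c7.json"))
Z=lambda u,v:np.array([(u+.5)/2.4+180-.5,(v+.5)/2.4+60-.5])
for n,o,z in(("button",Z(260,186),.08),("pointer",Z(450,175),.036),("ribtopmid",Z(260,182),.098),("whitemark",Z(456,474),.026)):
    v=least_squares(lambda v:wproj(s,(v[0],v[1],z))[0]-o,[.6,0]).x;print(n,v, (np.r_[v,0]-[.6107,-.0328,0])@rz(.0605))
```

```text
button [ 0.60928755 -0.0128043 ] [-0.00020087  0.02004451  0.        ]
pointer [ 0.69186383 -0.00870607] [0.08247213 0.01914243 0.        ]
ribtopmid [ 0.60855099 -0.0094201 ] [-0.00073146  0.02346706  0.        ]
whitemark [ 0.71679029 -0.15339143] [ 0.09860486 -0.12678535  0.        ]
```

{"api": "servo_tool", "payload": {"plan": [[[9,45.5,0],[0,0,0],0],[[0,0,-45],[0,0,0],0],[[0,0,-45],[0,0,0],0],[[0,0,-38],[0,0,0],0],[[0,0,0],[0,0,0],0],[[0,0,0],[0,0,0],0]]}}

```text
clock: 10.0
ee_pos: [0.6106, -0.0125, 0.1293]
orientation: [0.001, 0.688, 0.726, 0.001]
contact_force: [-0.2, 0.1, -0.4]
finger_gap: 0.0001
```

```bash
python3 snap.py c8 1
```

```text
10.0 [ 0.61061703 -0.01246623  0.12929095] [0.00102886 0.68793724 0.72576906 0.00074624] [-0.1845203   0.08210533 -0.40426119] 5.393465441600674e-05
```

View pics/c8w.png

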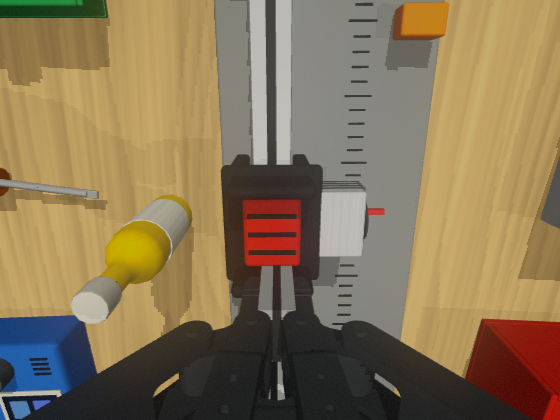

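View pics/c8s.png

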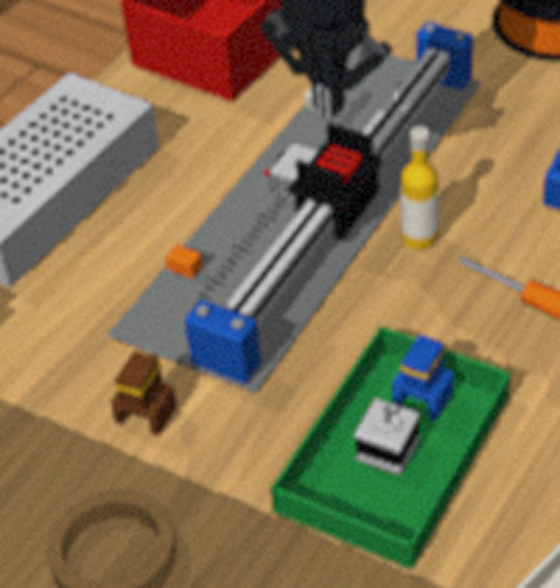

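Run:
```python
from h import *
s=json.load(open("c8.json"));e=np.array(s["ee_pos"])
print(wproj(s,e+[0,0,-.019]), (proj("side",e+[0,0,-.019])-[110,130])*2.8,(proj("scene",e)))
for y in(-.0128,): print(wproj(s,(.6093,y,.08)),(proj("side",(.6093,y,.08))-[110,130])*2.8)
Z=(273,232)
v=least_squares(lambda v:wproj(s,(v[0],v[1],.08))[0]-Z,[.6,0]).x;print(v)
```

```text
[[273.87029654 254.97431247]] [[329.19786517 137.34186877]] [[221.87457523 216.96352787]]
[[271.8695256  234.09069718]] [[331.87577323 161.34860551]]
[ 0.60992659 -0.01137803]
```

Run:
```python
from cell import imaging
import cv2
a=imaging.read_camera("scene");b=imaging.read_camera("side")
cv2.imwrite("pics/c8a.png",cv2.resize(a[170:260,170:280],None,fx=6,fy=6,interpolation=cv2.INTER_CUBIC))
cv2.imwrite("pics/c8b.png",cv2.resize(b[130:220,180:290],None,fx=6,fy=6,interpolation=cv2.INTER_CUBIC))
```

```text
(no output)
```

View pics/c8a.png

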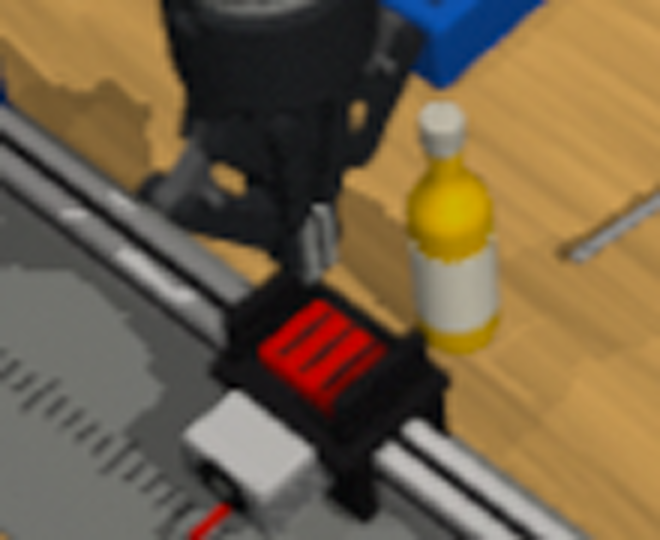

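View pics/c8b.png

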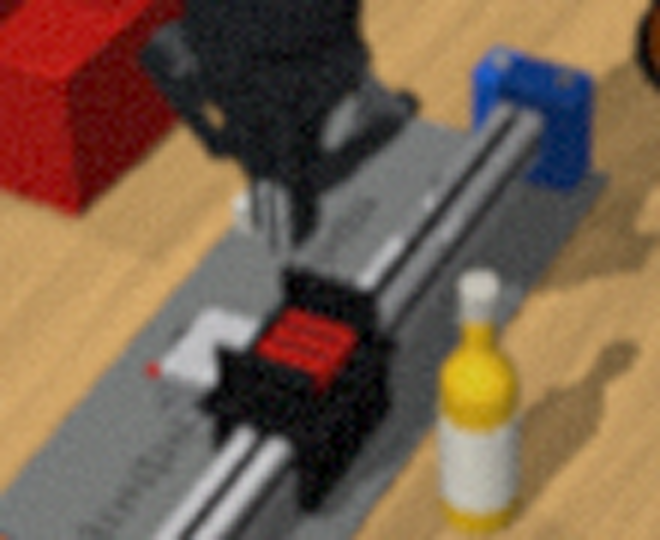

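Run:
```python
from h import *
r=least_squares(lambda X:np.r_[proj("scene",X)[0]-(222.5,215.8),proj("side",X)[0]-(227.5,171.3)],[.6,0,.12]);print(r.x,r.fun)
b=least_squares(lambda X:np.r_[proj("scene",X)[0]-(170+322/6,170+343/6),proj("side",X)[0]-(180+306/6,130+345/6)],[.6,0,.08]);print("button",b.x,b.fun)
```

```text
[ 0.60984568 -0.01094417  0.13659567] [-0.22871827 -0.57575663 -0.41175913  0.57187759]
button [ 0.60523516 -0.01902277  0.07753982] [ 0.01360746  0.0334641   0.02411101 -0.03271453]
```

Scene and side views put the fingertips at about z 0.13, higher than tip_extent suggests. I'll descend guarded, watching the force.

{"api": "servo_tool", "payload": {"plan": [[[-2,-2,-10],[0,0,0],0],[[0,0,-10],[0,0,0],0],[[0,0,-6],[0,0,0],0],[[0,0,0],[0,0,0],0]]}}

```text
clock: 10.7
ee_pos: [0.6074, -0.0155, 0.1004]
orientation: [-0.001, 0.688, 0.725, -0.0]
contact_force: [-0.5, 0.8, -1.1]
finger_gap: -0.0002
```

{"api": "servo_tool", "payload": {"plan": [[[0,0,-3],[0,0,0],0],[[0,0,0],[0,0,0],0],[[0,0,0],[0,0,0],0]]}}

```text
clock: 11.08
ee_pos: [0.6081, -0.0155, 0.0985]
orientation: [0.0, 0.688, 0.725, 0.0]
contact_force: [0.8, -0.8, 0.0]
finger_gap: 0.0
```

Run:
```python
from cell import imaging,telemetry
import cv2
s=telemetry.sense();print(s["ee_pos"],s["contact_force"])
b=imaging.read_camera("side");a=imaging.read_camera("scene")
cv2.imwrite("pics/c9b.png",cv2.hconcat([cv2.resize(a[170:260,170:280],None,fx=3.6,fy=3.6,interpolation=cv2.INTER_CUBIC),cv2.resize(b[130:220,180:290],None,fx=3.6,fy=3.6,interpolation=cv2.INTER_CUBIC)]))
```

```text
[ 0.60810149 -0.01547383  0.09852546] [ 0.83689976 -0.75017916  0.02393754]
```

View pics/c9b.png

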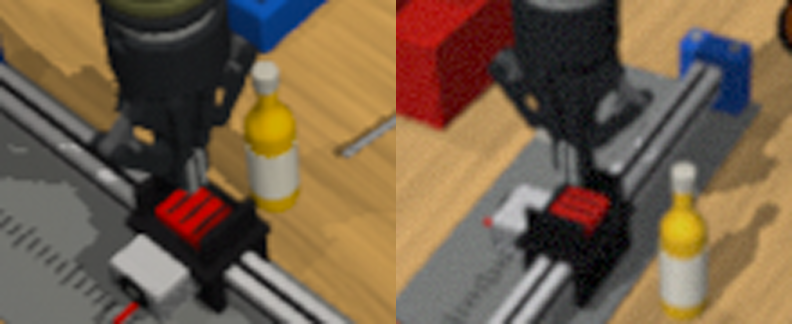

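```bash
python3 - <<'E'
from h import *
r=least_squares(lambda X:np.r_[proj("scene",X)[0]-(224.7,220.8),proj("side",X)[0]-(228.3,181.9)],[.6,0,.12]);print(r.x,r.fun)
for n in CI: print(n,-np.array(CI[n]["R"]).T@CI[n]["t"])
# rig overlays: rib corner tops
q=[.6090,-.0335,.062]
for n in CI:
  print(n,proj(n,W(q,[(-.025,-.007,.098),(.025,-.007,.098),(-.025,-.015,.098),(.025,-.015,.098),(0,.02,.08),(-.018,-.003,.08),(.018,-.003,.08)])).round(1).tolist())
E
python3 - <<'E'
import cv2
a=cv2.imread('pics/c9b.png');print(a.shape)
E
python3 snap.py c9
python3 - <<'E'
from h import *
from cell import imaging
s=json.load(open("c9.json"))
q=[.6090,-.0335,.062]
b=imaging.read_camera("side");a=imaging.read_camera("scene")
o=[]
for n,im,(x0,y0) in(("scene",a,(190,190)),("side",b,(200,150))):
    im=cv2.resize(im[y0:y0+60,x0:x0+60],None,fx=6.5,fy=6.5,interpolation=cv2.INTER_CUBIC)
    e=np.array(s["ee_pos"])
    for X,c in((e,(0,255,0)),(e-[0,0,.019],(255,255,0)),(W(q,(0,.02,.08))[0],(255,0,255))):
        p=(proj(n,X)[0]-[x0,y0]+.5)*6.5; cv2.circle(im,tuple(int(v) for v in p),4,c,-1)
    o.append(im)
cv2.imwrite("pics/c9o.png",cv2.hconcat(o))
E
```

```text
[ 0.60500832 -0.01029818  0.10744976] [ 0.37951734  0.94180947  0.67611054 -0.92572819]
scene [1.01844789 0.57596405 1.04217939]
side [0.03256816 0.85535209 0.98971873]
scene [[223.1, 212.0], [208.3, 224.4], [220.8, 210.3], [206.0, 222.7], [224.3, 228.5], [222.9, 219.1], [212.4, 228.0]]
side [[241.7, 179.4], [225.4, 174.3], [243.0, 177.7], [226.8, 172.6], [229.2, 187.6], [238.9, 184.5], [227.3, 180.9]]
(324, 792, 3)
11.175 [ 0.60807816 -0.01551709  0.0985263 ] [1.78987289e-04 6.88474462e-01 7.25260557e-01 8.69811637e-05] [ 0.78538865  0.12839978 -0.38744098] -6.950491570976273e-05
```

View pics/c9o.png

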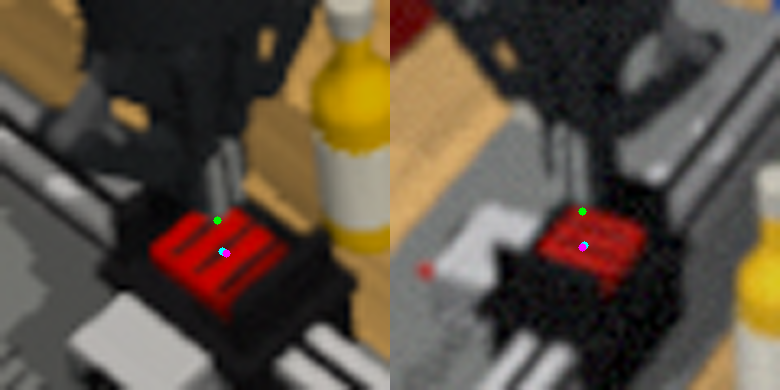

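View pics/c9w.png

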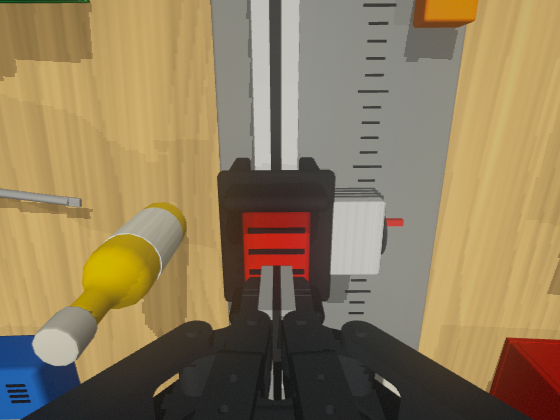

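Fingertips are over the button laterally (scene and side agree), but visibly still above it. Continuing the guarded descent.

{"api": "servo_tool", "payload": {"plan": [[[0,0,-5],[0,0,0],0],[[0,0,0],[0,0,0],0],[[0,0,0],[0,0,0],0]]}}

```text
clock: 11.7
ee_pos: [0.6079, -0.0155, 0.0932]
orientation: [-0.0, 0.688, 0.725, -0.0]
contact_force: [-0.1, 0.6, -0.7]
finger_gap: 0.0001
```

{"api": "servo_tool", "payload": {"plan": [[[0,0,-5],[0,0,0],0],[[0,0,0],[0,0,0],0],[[0,0,0],[0,0,0],0]]}}

```text
clock: 12.08
ee_pos: [0.608, -0.0155, 0.0883]
orientation: [0.0, 0.688, 0.725, -0.0]
contact_force: [0.2, 1.0, 0.7]
finger_gap: -0.0003
```

Run:
```python
from h import *
from cell import imaging,telemetry
s=telemetry.sense();print(s["ee_pos"],s["contact_force"],s["clock"])
w=imaging.read_camera("wrist");b=imaging.read_camera("side")
c=lambda im,x0,y0,n,k:cv2.resize(im[y0:y0+n,x0:x0+n],None,fx=k,fy=k,interpolation=cv2.INTER_CUBIC)
cv2.imwrite("pics/c10.png",cv2.hconcat([c(w,200,140,200,1.95),c(b,200,150,60,6.5)]))
```

```text
[ 0.6079542  -0.01553019  0.08827579] [0.24861916 0.98420369 0.67997645] 12.075
```

View pics/c10.png

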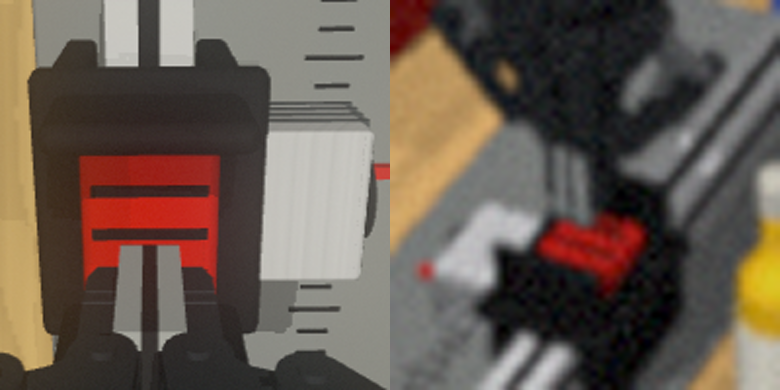

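No contact yet. In the side view the tip enters between the ribs at (575,220). Going on in small steps.

{"api": "servo_tool", "payload": {"plan": [[[0,0,-5],[0,0,0],0],[[0,0,0],[0,0,0],0],[[0,0,0],[0,0,0],0]]}}

```text
clock: 12.55
ee_pos: [0.6079, -0.0155, 0.0833]
orientation: [-0.0, 0.688, 0.725, -0.0]
contact_force: [0.1, 0.2, -0.2]
finger_gap: 0.0003
```

{"api": "servo_tool", "payload": {"plan": [[[0,0,-4],[0,0,0],0],[[0,0,0],[0,0,0],0],[[0,0,0],[0,0,0],0]]}}

```text
clock: 12.92
ee_pos: [0.6079, -0.0155, 0.0793]
orientation: [-0.0, 0.688, 0.725, 0.0]
contact_force: [-0.0, 0.8, -0.2]
finger_gap: -0.0
```

{"api": "servo_tool", "payload": {"plan": [[[0,0,-3],[0,0,0],0],[[0,0,0],[0,0,0],0],[[0,0,0],[0,0,0],0]]}}

```text
clock: 13.3
ee_pos: [0.608, -0.0156, 0.0763]
orientation: [0.0, 0.688, 0.725, 0.0]
contact_force: [0.0, -0.6, 0.1]
finger_gap: -0.0002
```

{"api": "servo_tool", "payload": {"plan": [[[0,0,-3],[0,0,0],0],[[0,0,0],[0,0,0],0],[[0,0,0],[0,0,0],0]]}}

```text
clock: 13.68
ee_pos: [0.6079, -0.0155, 0.0733]
orientation: [-0.0, 0.688, 0.725, -0.0]
contact_force: [-0.0, -0.9, -0.4]
finger_gap: -0.0001
```

Run:
```python
from h import *
from cell import imaging,telemetry
s=telemetry.sense();print(s["ee_pos"],s["contact_force"],s["clock"])
w=imaging.read_camera("wrist");b=imaging.read_camera("side")
c=lambda im,x0,y0,n,k:cv2.resize(im[y0:y0+n,x0:x0+n],None,fx=k,fy=k,interpolation=cv2.INTER_CUBIC)
cv2.imwrite("pics/c11.png",cv2.hconcat([c(w,200,140,200,1.95),c(b,200,150,60,6.5)]))
```

```text
[ 0.6079316  -0.01554027  0.07329136] [-0.03697448 -0.93366491 -0.41122316] 13.675
```

View pics/c11.png

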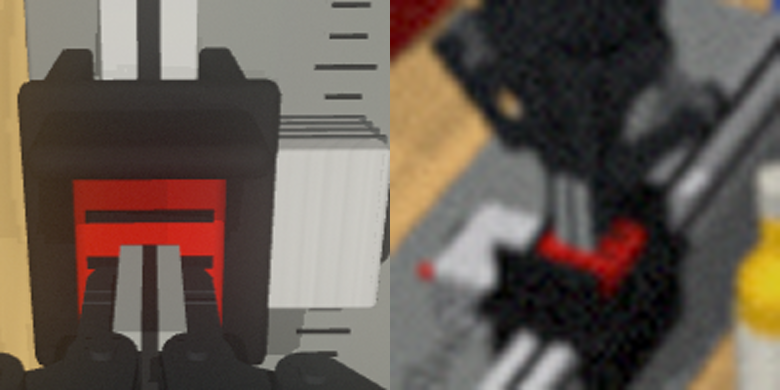

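{"api": "servo_tool", "payload": {"plan": [[[0,0,-3],[0,0,0],0],[[0,0,0],[0,0,0],0]]}}

```text
clock: 14.02
ee_pos: [0.6077, -0.0156, 0.07]
orientation: [-0.0, 0.688, 0.725, -0.0]
contact_force: [0.1, 0.4, -0.1]
finger_gap: -0.0003
```

{"api": "servo_tool", "payload": {"plan": [[[0,0,-3],[0,0,0],0],[[0,0,0],[0,0,0],0]]}}

```text
clock: 14.28
ee_pos: [0.6081, -0.0155, 0.0679]
orientation: [0.0, 0.688, 0.725, -0.0]
contact_force: [-1.6, -0.7, 5.4]
finger_gap: -0.0001
```

Contact, 5.4 N. Now pressing about 9 mm.

{"api": "servo_tool", "payload": {"plan": [[[0,0,-3],[0,0,0],0],[[0,0,-3],[0,0,0],0],[[0,0,-1.5],[0,0,0],0],[[0,0,0],[0,0,0],0],[[0,0,0],[0,0,0],0]]}}

```text
clock: 14.9
ee_pos: [0.6081, -0.0155, 0.0609]
orientation: [0.0, 0.688, 0.725, -0.0]
contact_force: [-3.0, -1.4, 7.1]
finger_gap: -0.0001
```

Run:
```python
from h import *
from cell import imaging,telemetry
s=telemetry.sense();print(s["ee_pos"],s["contact_force"],s["clock"])
w=imaging.read_camera("wrist");b=imaging.read_camera("side")
c=lambda im,x0,y0,n,k:cv2.resize(im[y0:y0+n,x0:x0+n],None,fx=k,fy=k,interpolation=cv2.INTER_CUBIC)
cv2.imwrite("pics/c12.png",cv2.hconcat([c(w,200,140,200,1.95),c(b,200,150,60,6.5)]))
```

```text
[ 0.60810612 -0.01549904  0.06089646] [-2.95160594 -1.41497445  7.13257167] 14.9
```

View pics/c12.png

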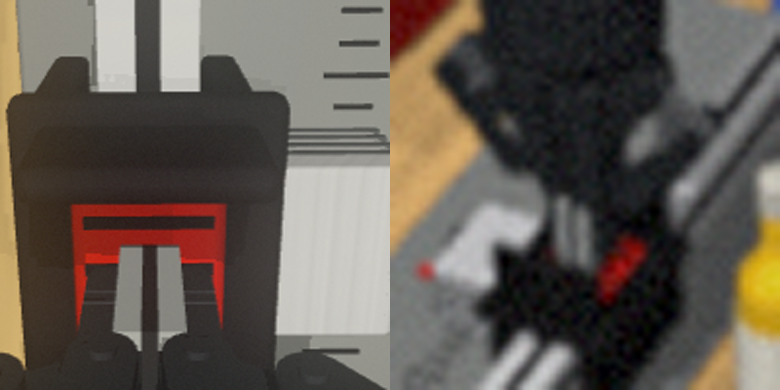

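{"api": "servo_tool", "payload": {"plan": [[[0,0,-1],[0,0,0],0],[[-0.1,2,0],[0,0,0],0],[[-0.2,4,0],[0,0,0],0],[[-0.4,6,0],[0,0,0],0],[[-0.5,8,0],[0,0,0],0],[[-0.5,8,0],[0,0,0],0],[[-0.5,8,0],[0,0,0],0],[[0,0,0],[0,0,0],0]]}}

```text
clock: 16.0
ee_pos: [0.606, 0.0219, 0.0601]
orientation: [0.0, 0.688, 0.726, 0.0]
contact_force: [-3.7, -0.3, 7.3]
finger_gap: 0.0004
```

Run:
```python
from h import *
from cell import imaging,telemetry
s=telemetry.sense();print(s["ee_pos"],s["contact_force"],s["clock"])
w=imaging.read_camera("wrist");b=imaging.read_camera("side")
c=lambda im,x0,y0,n,k:cv2.resize(im[y0:y0+n,x0:x0+n],None,fx=k,fy=k,interpolation=cv2.INTER_CUBIC)
cv2.imwrite("pics/c13.png",cv2.hconcat([c(w,200,140,200,1.95),c(b,180,150,80,4.875)]))
```

```text
[0.60596822 0.02189697 0.06013101] [-3.65369618 -0.25559943  7.3428855 ] 16.0
```

View pics/c13.png

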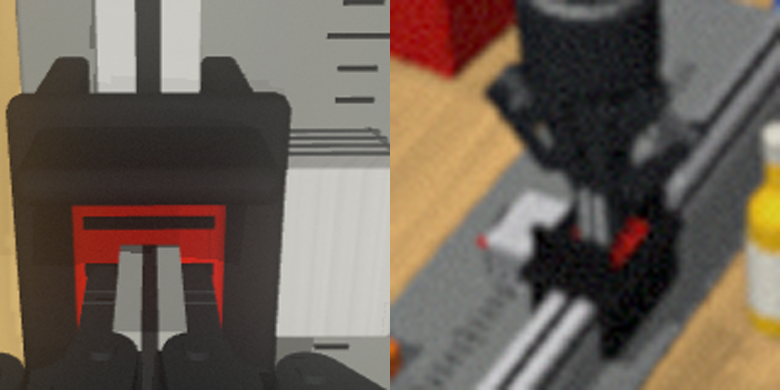

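The carriage follows with no slip. Continuing most of the way.

{"api": "servo_tool", "payload": {"plan": [[[-0.4,6,0],[0,0,0],0],[[-0.7,12,0],[0,0,0],0],[[-0.9,15,0],[0,0,0],0],[[-0.9,15,0],[0,0,0],0],[[-0.9,15,0],[0,0,0],0],[[-0.8,13,0],[0,0,0],0],[[-0.4,6,0],[0,0,0],0],[[0,0,0],[0,0,0],0]]}}

```text
clock: 17.1
ee_pos: [0.6012, 0.1041, 0.0602]
orientation: [0.0, 0.688, 0.726, 0.001]
contact_force: [-2.1, 0.2, 7.6]
finger_gap: 0.0
```

```bash
python3 snap.py c14
python3 - <<'E'
from h import *
from cell import imaging,telemetry
s=telemetry.sense();print(s["ee_pos"],s["contact_force"],s["clock"])
b=imaging.read_camera("scene")
cv2.imwrite("pics/c14b.png",cv2.resize(b[220:320,190:300],None,fx=5.5,fy=5.5,interpolation=cv2.INTER_CUBIC))
E
```

```text
17.1 [0.60115196 0.10411693 0.06024776] [2.63677449e-04 6.87930893e-01 7.25775712e-01 7.95673660e-04] [-2.12297701  0.17563921  7.61906302] 3.2661556719454504e-05
[0.60121518 0.10373071 0.06024025] [-1.73028058  0.02128575  7.8866555 ] 17.15
```

View pics/c14w.png

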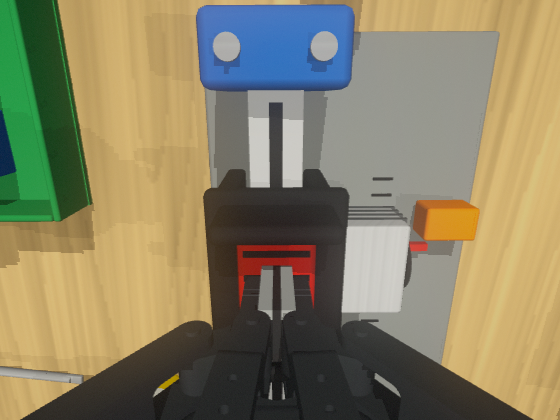

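View pics/c14b.png

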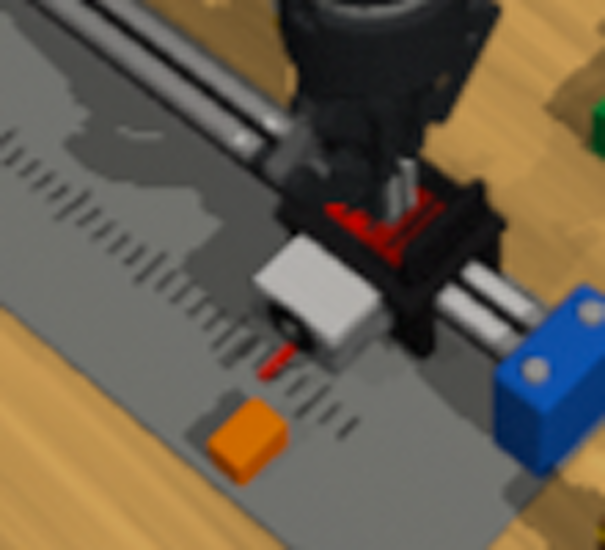

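Run:
```python
from h import *
s=json.load(open("c14.json"))
R=[]
for n,o,z in(("ptr",(427,246),.036),("mark",(448,222.5),.026),("button?",0,0))[:2]:
    v=least_squares(lambda v:wproj(s,(v[0],v[1],z))[0]-o,[.6,0]).x
    print(n,v,(np.r_[v,0]-[.6107,-.0328,0])@rz(.0605))
Z=lambda u,v:((u+.5)/5.5+190-.5,(v+.5)/5.5+220-.5)
def bp(o,z):
    c=CI["scene"];K=np.array(c["intrinsics"]);Rr=np.array(c["R"]);t=np.array(c["t"]);d=Rr.T@np.linalg.solve(K,[*o,1]);p=-Rr.T@t;return p+d*(z-p[2])/d[2]
for n,o,z in(("ptr",Z(262,376),.036),("mark",Z(254,427),.026)):
    v=bp(o,z);print(n,v,(v-[.6107,-.0328,0])@rz(.0605))
```

```text
ptr [0.68469299 0.11143352] [0.08257842 0.13949579 0.        ]
mark [0.69874288 0.12221807] [0.09725467 0.14941111 0.        ]
ptr [0.68127528 0.10876209 0.036     ] [0.07900544 0.13703589 0.036     ]
mark [0.69664625 0.11960028 0.026     ] [0.0950036  0.14692487 0.026     ]
```

{"api": "servo_tool", "payload": {"plan": [[[-0.3,4,0],[0,0,0],0],[[-0.3,4,0],[0,0,0],0],[[-0.1,2.3,0],[0,0,0],0],[[0,0,0],[0,0,0],0],[[0,0,0],[0,0,0],0],[[0,0,0],[0,0,0],0]]}}

```text
clock: 17.95
ee_pos: [0.6006, 0.1136, 0.0602]
orientation: [0.0, 0.688, 0.725, 0.001]
contact_force: [-1.7, -0.3, 8.4]
finger_gap: -0.0002
```

```bash
python3 snap.py c15
python3 - <<'E'
import cv2
a=cv2.imread("pics/c15w.png");cv2.imwrite("pics/c15z.png",cv2.resize(a[150:330,330:520],None,fx=3.3,fy=3.3,interpolation=cv2.INTER_CUBIC))
E
```

```text
17.95 [0.60060301 0.11356334 0.06020798] [3.88411697e-04 6.88337121e-01 7.25390515e-01 6.76641153e-04] [-1.65618088 -0.33599477  8.40180907] -0.00015962909736218076
```

View pics/c15z.png

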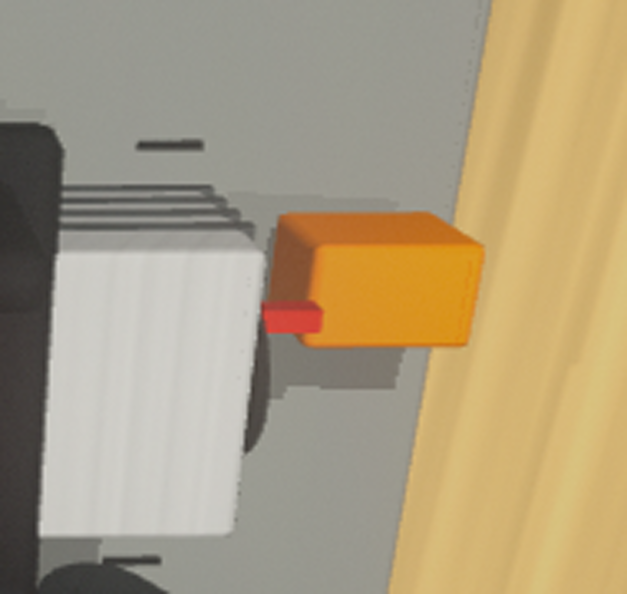

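Pointer tip (322,318 in the crop) lies within the orange block's width, and the carriage is about 0.5 mm from the 150 mm notch. Lifting straight up.

{"api": "servo_tool", "payload": {"plan": [[[0,0.5,0],[0,0,0],0],[[0,0,-0.3],[0,0,0],0],[[0,0,3],[0,0,0],0],[[0,0,3],[0,0,0],0],[[0,0,3],[0,0,0],0],[[0,0,4],[0,0,0],0],[[0,0,20],[0,0,0],0],[[0,0,40],[0,0,0],0]]}}

```text
clock: 19.0
ee_pos: [0.5989, 0.1127, 0.1313]
orientation: [-0.001, 0.688, 0.725, -0.001]
contact_force: [1.1, -0.6, 0.7]
finger_gap: 0.0003
```

{"api": "servo_tool", "payload": {"plan": [[[0,-20,60],[0,0,0],0],[[0,-50,55],[0,0,0],0],[[0,-50,0],[0,0,0],0],[[0,0,0],[0,0,0],0],[[0,0,0],[0,0,0],0]]}}

```text
clock: 19.62
ee_pos: [0.5999, 0.0019, 0.2375]
orientation: [-0.0, 0.689, 0.725, 0.0]
contact_force: [1.0, 1.1, -1.2]
finger_gap: 0.0002
```

```bash
python3 snap.py c16 1
python3 - <<'E'
import cv2
from cell import imaging
a=cv2.imread("pics/c16w.png");cv2.imwrite("pics/c16z.png",cv2.resize(a[0:220,180:440],None,fx=3,fy=2.7 if 0 else 3,interpolation=cv2.INTER_CUBIC)[:600])
b=imaging.read_camera("scene");cv2.imwrite("pics/c16c.png",cv2.resize(b[210:320,190:400],None,fx=3.6,fy=3.6,interpolation=cv2.INTER_CUBIC))
E
```

```text
19.625 [0.59990458 0.00186183 0.23753355] [-1.13300971e-04  6.88539401e-01  7.25198855e-01  3.17044949e-04] [ 0.99147171  1.07397407 -1.15054789] 0.00019761036500163786
```

View pics/c16w.png

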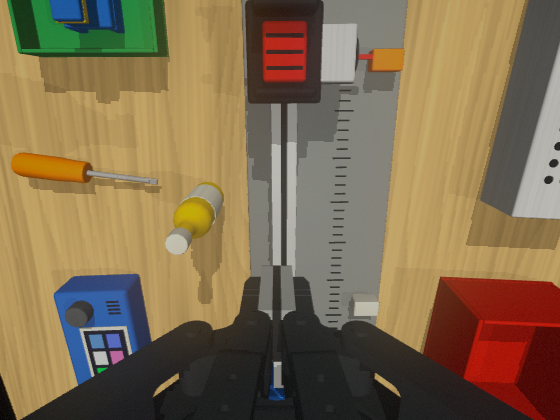

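View pics/c16z.png

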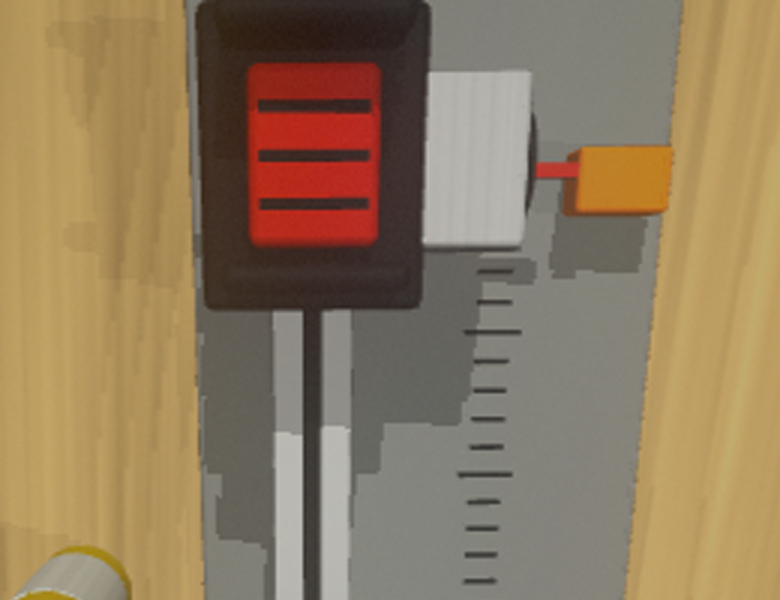

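View pics/c16c.png

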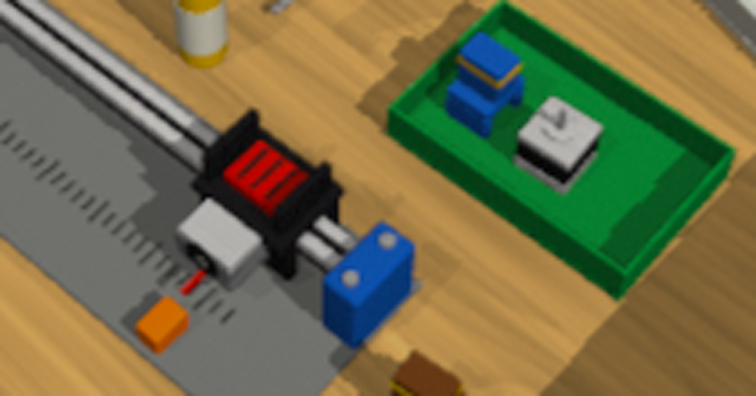

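Run:
```python
from h import *
s=json.load(open("c16.json"));q=[.6107,-.0328,.0605]
Z=lambda u,v:np.array([(u+.5)/3+180-.5,(v+.5)/3-.5])
for n,o,z in(("ptr",Z(576,170),.036),("mark",Z(624,176),.026)):
    v=least_squares(lambda v:wproj(s,(v[0],v[1],z))[0]-o,[.6,0]).x
    print(n,(np.r_[v,0]-[q[0],q[1],0])@rz(q[2]))
for z in(.08,.075,.07): 
    p=wproj(s,W(q,[(-.018,.15,z),(.018,.15,z),(0,.127,z),(0,.173,z),(0,.150,z)]));print(z,"w",p[1,0]-p[0,0],"h",p[2,1]-p[3,1],p[4])
print("obs w",(380-248)/3,"h",(246-63)/3,Z(314,154))
d=np.array(json.load(open("c7.json"))["ee_pos"])
# button height by triangulation scene+wrist
o1=Z(314,154);o2=np.array([(265+.5)/3.6+190-.5,(177+.5)/3.6+210-.5])
r=least_squares(lambda X:np.r_[wproj(s,X)[0]-o1,proj("scene",X)[0]-o2],[.6,.1,.08]);print(r.x,r.fun)
```

```text
ptr [0.0818262  0.14928979 0.        ]
mark [0.09968854 0.14833065 0.        ]
0.08 w 44.74080783179238 h 62.594005887090354 [284.09993528  50.71997368]
0.075 w 44.00473023515082 h 61.526450380726544 [283.9647889  51.4371097]
0.07 w 43.29248057780711 h 60.49467795715986 [283.83401725  52.13103178]
obs w 44.0 h 61.0 [284.33333333  51.        ]
[0.6019007  0.11659658 0.08074515] [ 0.09887434  0.07794902  0.37021642 -0.05274716]
```

Run:
```python
from cell import order,telemetry
s=telemetry.sense();print(s["clock"],s["contact_force"])
print(order.job_done())
```

```text
19.775 [0.102496   1.14214288 0.33635563]
the job is handed in; nothing more can be done
None
```

I put the blue clip in the green tray and moved the carriage to the orange mark. The job is handed in at about 19.8 s of the 53 s; no verdict came back.

**What I did:** I lifted the clip off the rail, set it upright about 58 mm from the tray's centre, clear of the motor, and let go. I then pressed the button roughly 9 mm (about 7–8 N) and slid the carriage about 130 mm. I lifted straight off at the 150 mm notch and backed the arm clear.

**Last checks:**
- **Pointer:** it measures about 1 mm from the orange mark's middle along the rail (149.3 against 148.3 mm).
- **Button:** its top measures about 81 mm high against 80 mm when fully up. Its apparent size in the wrist picture suggested about 75 mm, but one pixel of reading error would account for that.
- **Clip and surroundings:** the clip stands in the tray, and the bottle, motor and screwdriver look unmoved. I did not look again at the tape, spool, brush or fan, but the arm never went near them.

**Checks that disagreed:**
- **Fingertips:** shut, they met the button about 30 mm later than `tip_extent` (19 mm) predicts, so I used guarded force steps instead.
- **Clip position:** the first clip position was about 7 mm off along the rail when I lowered the gripper; I corrected it before gripping.
- **Tray corners:** the fit left residuals of up to 3.5 px, well within the tray's tolerance.

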